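# Slide the bottle carrier home into its bay

## Task

Push the heavy blue bottle carrier across the bench into the white parking bay, square and fully home against the black stop, then leave it. Push on the blue carrier itself, low enough that it slides and does not tip; do not touch the bottles, do not lift or carry anything, and leave the sample tin and the brass weight where they stand.

Things in the scene. Friction and masses are not known exactly. Their poses are not given: they have to be found in the camera images.
- crate: Blue open plastic box, loose; 130 mm along x, 200 along y, rim at 70 mm, flat upright faces from 6 mm up, on four inset rubber feet (x +-20, y +-85 mm, 16 mm wide). Origin: centre of the feet's underside; z up. 1.2 to 1.7 kg; slides at 6 to 12 N; pushed along x above some 38 mm it tips. Starts before the bay's mouth, up to 70 mm to one side, its x within 0.2 rad of the bay's x.
- bottle_left: Amber bottle, black cap, 68 mm diameter, fixed upright in the carrier at its y = +38 mm, top 165 mm above the bench; origin at the centre of its underside. Bottle sides stand 31 mm inside the carrier's long faces and 28 mm inside its ends: above the rim a gripper body must not overhang the face further than that, tilt the tool if it would.
- bottle_right: The same kind of bottle, fixed in the carrier at its y = -38 mm.
- bay: Fixed slippery white nylon bars 26 mm high, 14 mm thick, no floor, open toward the robot (its -x). Origin, at bench level: where the carrier's origin is when home. Black stop face at x +65 mm. Inner side faces at y +-105 mm (+-104 at the neck) from x +10 mm to the stop; ahead of them they flare to y +-118 mm at x -34 mm (foremost point), outermost y +-131 mm.
- tin: Bystander, loose: open white metal sample tin with dark contents, 57 mm diameter, 35 mm high, to the left of the bay; origin at the centre of its underside.
- brass_weight: Bystander, loose: brass knob weight, 33 mm diameter, 40 mm high, to the right of the bay; origin at the centre of its underside.
Things that resemble listed ones, but are neither listed nor needed, are in the scene too. There is more than one size of the crate; the one meant has the size given above.

How it is judged:
By the outcome, as a careful person would: the job done as asked, in the order asked, and still so for the second after the job is handed in, with the robot touching nothing.
It also fails if it takes over 61 s, if anything falls off the work surface, if the arm or the gripper's body presses on something with over 40 N, if the wrist force passes 120 N, or if a joint passes its speed limit or range.

## Robot

A 6-joint arm with a two-finger parallel gripper is mounted at the origin on a cart in front of the work surface, level with it; the furniture and walls round the work are solid. World frame = base frame: x ahead of the robot, y to its left, z up, the work surface at z = 0. Lengths are in m, angles in degrees, forces in N, time in s.
With the tool pointing down it reaches from about 0.375 to 0.9 m from the base axis. Payload 3.1 kg.
Tool frame: the origin (TCP) lies at the very end of the fingers, on their centre line; the grasp point (between the pads) lies 19 mm behind it; z points along the fingers, y is the line along which they close (so a half turn about z gives the same grasp; the last joint's range is limited). The gripper opens to 87 mm and grips with 3 to 60 N. Pads are 19 mm wide; open, the fingers measure 117 mm over their backs; the gripper's body (75 mm by 190 mm) begins 51 mm behind the grasp point.
Start: joints at [-85.457, 30.224, 82.088, -0, 67.689, -10.227], TCP at [0.159, -0.604, 0.223] pointing down, gripper open.
Joint ranges: [-176.69, 176.69], [-43.24, 126.21], [12.49, 139.97], [-82, 262], [0, 151.66], [-163.58, 163.58]. Speed limits (degrees/s): [159.86, 159.86, 180, 180, 180, 180].

## Interface

Orientations are given as a 3x3 rotation matrix whose columns are the frame's x, y, z axes.
In Python, from rig import * gives the robot as it stands.
- The arm moves only by the tool jog_arm, never from a script. Its arguments are lists of equal length, an entry for each row: "delta_pos": the shift along the world's x, y, z in cm, a list of three; "turn": the turn about the world's z in degrees; "grip": the closure, from 0 (fully open) to 1 (shut). In form: {"delta_pos": [[x, y, z], ...], "turn": [turn, ...], "grip": [grip, ...]}. A call has 1 to 12 rows; each row is the pose to reach, as a shift and turn from the pose commanded when the call began; what a row does not reach only later rows make up. A row lasts 1/8 s, in which the tool goes at most 62.5 mm and 10.7 degrees, less where a joint would pass 70% of its speed; a pose out of reach is approached as far as the arm can. A call with a gripper value outside its range is refused whole. The fingers move at their own pace and stop on an object; the grip force is fixed at half the most. Time passes only in rows, so rows that repeat a pose let the fingers close. It gives the time, the measured TCP pose, the force, the opening and the grip force at its end, in the units of the state.
- read_state(): the state, without advancing time (a new reading comes with each control period).
- capture(name): name is "side" or "top"; returns a dict with "color" (384x512x3 uint8, blue, green, red), "fovy" (degrees; the focal length in pixels is half the picture's height over the tangent of half this angle, whatever the lens; pixels are square), "cx", "cy" (the principal point, pixels), "camera_from_world" (4x4, takes a point from world to camera coordinates). Camera axes: x right, y up, looking along -z (the intrinsics and any distortion apply to the point x, -y, -z); pixel columns grow to the right and rows downward; lengths in m; the calibration is good to about 2 mm. A picture is of the moment at which its call begins. There is no depth.
- hand_in(): hands the job in; it is judged then, once.
The state is a dict: "time_s": time; "joint_positions": joint angles; "qvel": joint speeds; "tau": joint torques, N m; "position": TCP position; "tcp_rot": TCP orientation; "force": force on the tool from outside, world axes, zero at the start; "moment": the same for the moment, N m; "opening": opening from 0.0 (shut) to 1.0 (fully open); "grasp_force": force on a finger pad.
Only numpy, scipy, OpenCV 4.12 (cv2) and the standard library are available. Lean on these libraries where they do the work, as an engineer would, in place of code of your own. Each camera call takes 0.05 s, during which the arm holds its last target. There are 200 camera calls.

## Working session

There is one attempt and no reset: what is moved stays moved. The work goes in short steps, Python scripts to look and compute and a tool call to move; the robot and the scene stay as the last step left them, time stands still between calls to the robot, and variables do not carry over. Pictures are saved under pics/ and viewed, at most 10 in all, crops included, and the job is handed in when it is done.

Besides the shell and the picture viewer there is one more tool, called by a JSON object that holds its "fn" and its "kwargs". jog_arm: Moves the arm, as the interface text tells. Its arguments: {"type":"object","properties":{"delta_pos":{"type":"array"},"turn":{"type":"array"},"grip":{"type":"array"}},"required":["delta_pos","turn","grip"]}

```bash
mkdir -p pics; cat > h.py <<'E'
from rig import *
import numpy as np, cv2
def ray(c,u,v):
    M=np.array(c["camera_from_world"]);f=c["color"].shape[0]/2/np.tan(np.radians(c["fovy"])/2)
    d=np.array([(u-c["cx"])/f,-(v-c["cy"])/f,-1]);R=M[:3,:3]
    return -R.T@M[:3,3],R.T@d
def at(c,u,v,z):
    o,d=ray(c,u,v);return o+d*(z-o[2])/d[2]
def proj(c,p):
    M=np.array(c["camera_from_world"]);f=c["color"].shape[0]/2/np.tan(np.radians(c["fovy"])/2)
    q=M[:3,:3]@np.array(p)+M[:3,3];return c["cx"]+f*q[0]/-q[2],c["cy"]-f*q[1]/-q[2]
E
python3 - <<'E'
from h import *
for n in("top","side"):
    c=capture(n);cv2.imwrite(f"pics/{n}0.png",cv2.resize(c["color"],(800,600),interpolation=cv2.INTER_CUBIC))
    print(n,{k:v for k,v in c.items() if k!="color"})
print(read_state())
E
```

```text
top {'fovy': 55.722539947942884, 'cx': 249.136263412091, 'cy': 192.16040397184048, 'camera_from_world': array([[ 0.00740857, -0.9999313 ,  0.0090833 ,  0.05260411],
       [ 0.99417969,  0.00834167,  0.10741121, -0.58292718],
       [-0.1074796 ,  0.00823467,  0.99417319, -0.86128556],
       [ 0.        ,  0.        ,  0.        ,  1.        ]])}
side {'fovy': 50.43893670829371, 'cx': 258.7660566483951, 'cy': 185.92627679551097, 'camera_from_world': array([[ 0.94790242,  0.31852253,  0.00494015, -0.585346  ],
       [-0.23627541,  0.69256964,  0.68155794,  0.05893491],
       [ 0.21367016, -0.64721765,  0.73174748, -1.01524047],
       [ 0.        ,  0.        ,  0.        ,  1.        ]])}
{'time_s': 0.1, 'joint_positions': array([-8.54530122e+01,  3.02729538e+01,  8.21500676e+01, -1.63779138e-04,
        6.76900316e+01, -1.02285716e+01]), 'qvel': array([-0.03139695, -0.11151869, -0.15969868, -0.04673348,  0.04788113,
        0.00807821]), 'tau': array([-3.04273672e-04, -4.40986955e+01, -1.77150661e+01,  6.34940690e-02,
        5.33922378e-02, -4.86449528e-05]), 'position': array([ 0.15935598, -0.60364869,  0.22167117]), 'tcp_rot': array([[ 9.66932016e-01,  2.55034215e-01, -1.59060545e-04],
       [ 2.55034027e-01, -9.66930079e-01,  1.96672602e-03],
       [ 3.47782000e-04, -1.94225621e-03, -9.99998053e-01]]), 'force': array([ 0.52817394,  0.14614326, -1.14976041]), 'moment': array([0.01376337, 0.02882169, 0.01176427]), 'grasp_force': 0.0, 'opening': 1.0016521679006927}
```

View pics/top0.png

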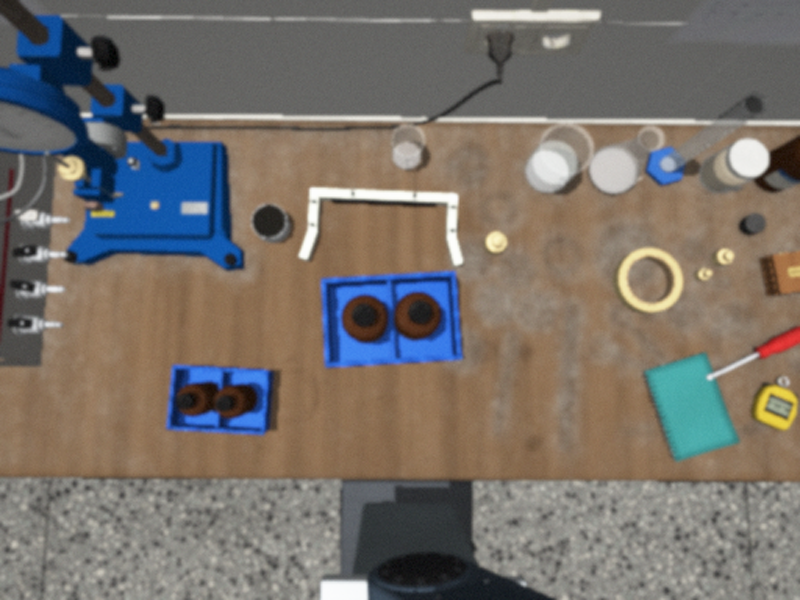

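View pics/side0.png

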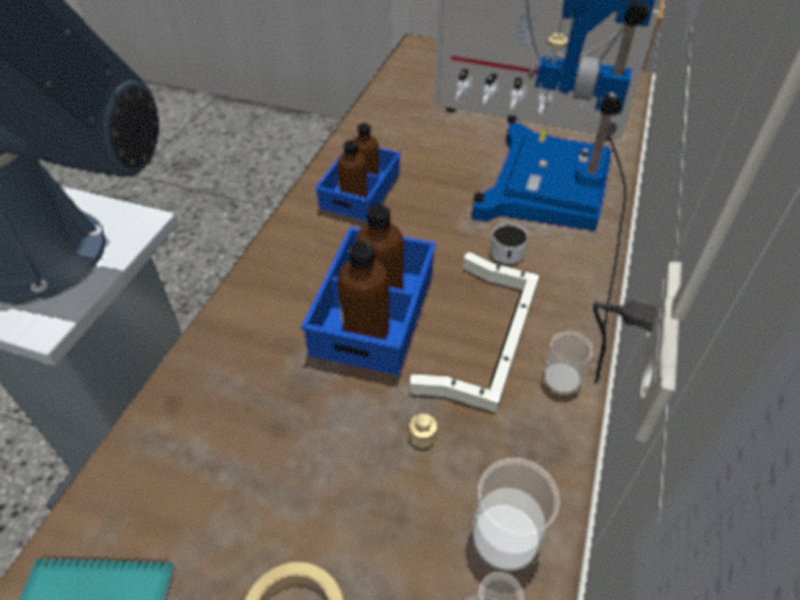

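The top view shows two blue carriers: a large one at (392,320) and a small one at (220,400). The bay is at (383,225) opening down (towards −x), the tin at (270,222) and the brass weight at (496,241). The large carrier appears to fit, so I'll measure both and enlarge it.

```bash
python3 - <<'E'
from h import *
c=capture("top");im=c["color"]
cv2.imwrite("pics/crop1.png",cv2.resize(im[110:245,180:330],(800,600*135*800//(150*720)*1) if 0 else (660,594),interpolation=cv2.INTER_CUBIC))
hsv=cv2.cvtColor(im,cv2.COLOR_BGR2HSV);m=cv2.inRange(hsv,(105,140,60),(125,255,255))
for cn in cv2.findContours(m,cv2.RETR_EXTERNAL,cv2.CHAIN_APPROX_NONE)[0]:
    if cv2.contourArea(cn)<1000:continue
    h=cv2.convexHull(cn)[:,0]
    P=np.array([at(c,u,v,.07)[:2] for u,v in h+0.0],np.float32)*1000
    print(h.mean(0),cv2.minAreaRect(P))
for n,u,v,z in[("tin",270,222,.035),("brass",496,241,.04),("bayTL",311,188,.026),("bayTR",458,194,.026),("stopL",333,203,.026),("stopR",446,206,.026),("Ltip",300,259,.026),("Rtip",463,264,.026),("Ltip2",309,260,.026),("Rtip2",453,263,.026),
 ("capL",366,316,.165),("capR",418,313,.165)]:
    print(n,at(c,u/1.5625,v/1.5625,z).round(4))
E
```

```text
[141.3125 253.875 ] ((429.9601135253906, 306.5157470703125), (147.7086639404297, 92.96220397949219), 87.57357025146484)
[256.06666667 206.4       ] ((551.3582763671875, 54.95503234863281), (131.92623901367188, 202.9887237548828), 3.67429256439209)
[100.66666667 127.83333333] ((726.7363891601562, 410.10455322265625), (260.7671203613281, 194.80862426757812), 88.41073608398438)
[45.78571429 55.78571429] ((909.8883056640625, 581.3402709960938), (221.891357421875, 154.3296356201172), 42.827266693115234)
tin [0.7053 0.2474 0.035 ]
brass [ 0.6769 -0.1104  0.04  ]
bayTL [0.7642 0.1849 0.026 ]
bayTR [ 0.7567 -0.0526  0.026 ]
stopL [0.7398 0.1489 0.026 ]
stopR [ 0.7366 -0.0331  0.026 ]
Ltip [0.6479 0.1998 0.026 ]
Rtip [ 0.6422 -0.06    0.026 ]
Ltip2 [0.6464 0.1854 0.026 ]
Rtip2 [ 0.6436 -0.044   0.026 ]
capL [0.5467 0.0891 0.165 ]
capR [0.5513 0.0199 0.165 ]
```

View pics/crop1.png

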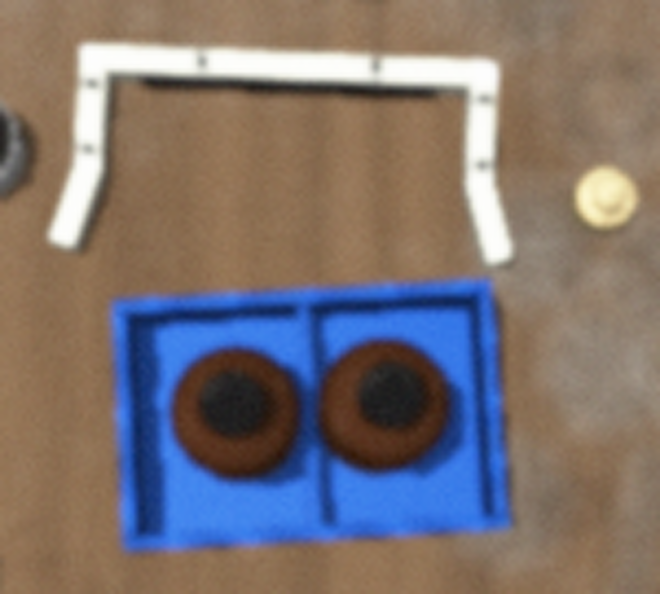

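The carrier at (392,320) measures 132×203 mm, so it is the one meant. The one at (220,400) is 93×148 mm and is a decoy. The crop shows the carrier's rim corners at (113,300), (490,282), (510,525) and (127,548), and the bay with its mouth facing it.

Estimated poses:
- **Carrier:** (0.551, 0.055), yaw +3.7°
- **Bay:** (0.681, 0.069), yaw about −1.8°

I'll push with the open fingers on the near long face, tool x along the face normal. That overhangs 28 mm, within the 31 mm limit.

{"fn": "jog_arm", "kwargs": {"delta_pos": [[2.2,5.4,0],[4.5,10.8,0],[6.8,16.2,0],[9,21.6,0],[11.3,27,0],[13.6,32.5,0],[15.9,38,0],[18.1,43.4,0],[20.4,48.8,0],[22.7,54.2,0],[25,59.7,0],[27,65.1,0]], "turn": [-1,-2,-3,-4,-5,-6,-7,-8,-9,-10,-11,-11], "grip": [0,0,0,0,0,0,0,0,0,0,0,0]}}

```text
time_s: 1.65
position: [0.4301, 0.0486, 0.2227]
tcp_rot: [[0.998, 0.066, 0.001], [0.066, -0.998, -0.0], [0.001, 0.0, -1.0]]
force: [1.1, -1.2, 0.4]
opening: 1.0
grasp_force: 0.0
```

{"fn": "jog_arm", "kwargs": {"delta_pos": [[0,0,-4],[0,0,-8],[0,0,-12],[0,0,-15],[0,0,-17.5],[0,0,-19.5],[0,0,-20.3],[0,0,-20.7],[0,0,-20.7]], "turn": [0,0,0,0,0,0,0,0,0], "grip": [0,0,0,0,0,0,0,0,0]}}

```text
time_s: 2.78
position: [0.4296, 0.0467, 0.0158]
tcp_rot: [[0.998, 0.066, 0.001], [0.066, -0.998, -0.0], [0.001, 0.0, -1.0]]
force: [1.0, -0.4, -0.1]
opening: 1.002
grasp_force: 0.0
```

```bash
cat >> h.py <<'E'
from scipy.optimize import minimize
def white(c):
    hsv=cv2.cvtColor(c["color"],cv2.COLOR_BGR2HSV);return cv2.inRange(hsv,(0,0,150),(180,70,255))
def poly(c,pts,z,p):
    a=np.radians(p[2]);R=np.array([[np.cos(a),-np.sin(a)],[np.sin(a),np.cos(a)]])
    return np.array([proj(c,[*(R@q+p[:2]),z]) for q in pts])
def mask(c,polys):
    m=np.zeros((384*4,512*4),np.uint8)
    cv2.fillPoly(m,[np.int32(p*4+2) for p in polys],255)
    return cv2.resize(m,(512,384),interpolation=cv2.INTER_AREA)/255.
def fit(obs,f,p0):
    g=lambda d:np.abs(f(p0+d*[.01,.01,3])-obs).sum()
    r=minimize(g,np.zeros(3),method="Nelder-Mead",options=dict(initial_simplex=np.vstack([np.zeros(3),np.eye(3)*.6]),maxiter=150))
    return p0+r.x*[.01,.01,3],r.fun
B=lambda s:np.array([[.065,s*.105],[.010,s*.104],[-.034,s*.118],[-.029,s*.131],[.010,s*.118],[.079,s*.119]])
def fitbay(c,p0=(.681,.0687,-1.8)):
    p0=np.array(p0);f=lambda p:mask(c,[poly(c,B(1),.026,p),poly(c,B(-1),.026,p),poly(c,[[.065,-.119],[.065,.119],[.079,.119],[.079,-.119]],.026,p)])
    roi=cv2.dilate(np.uint8(f(p0)>0),np.ones((15,15)));obs=(white(c)>0)*roi
    return fit(obs,f,p0)
def fitcrate(c,p0):
    p0=np.array(p0);K=[[.065,.1],[.065,-.1],[-.065,-.1],[-.065,.1]]
    hull=lambda p:cv2.convexHull(np.float32(np.vstack([poly(c,K,.07,p),poly(c,K,.006,p)])))[:,0]
    f=lambda p:mask(c,[hull(p)])
    roi=cv2.dilate(np.uint8(f(p0)>0),np.ones((25,25)))
    hsv=cv2.cvtColor(c["color"],cv2.COLOR_BGR2HSV);m=cv2.inRange(hsv,(105,140,50),(125,255,255))*roi
    h=cv2.convexHull(np.vstack([x for x in cv2.findContours(m,0,1)[0] if cv2.contourArea(x)>10]))
    o=np.zeros((384,512),np.uint8);cv2.fillPoly(o,[h],255)
    return fit(o/255.,f,p0)
E
python3 - <<'E'
from h import *
for n in("top","side"):
    c=capture(n);print(n,fitbay(c),fitcrate(c,(.551,.055,3.7)))
    cv2.imwrite(f"pics/{n}1.png",cv2.resize(c["color"],(800,600)))
s=read_state();print(s["position"],s["force"])
E
```

```text
top (array([ 0.68358709,  0.07070029, -1.93880208]), np.float64(659.4901960784314)) (array([0.5511318 , 0.05485036, 3.83184317]), np.float64(201.01568627450982))
side (array([ 0.68424431,  0.06622154, -2.25901748]), np.float64(461.89019607843136)) (array([0.54976552, 0.05535972, 3.80019316]), np.float64(1124.7176470588233))
[0.42980181 0.04663314 0.01610921] [0.90427726 0.32922493 1.08133307]
```

View pics/top1.png

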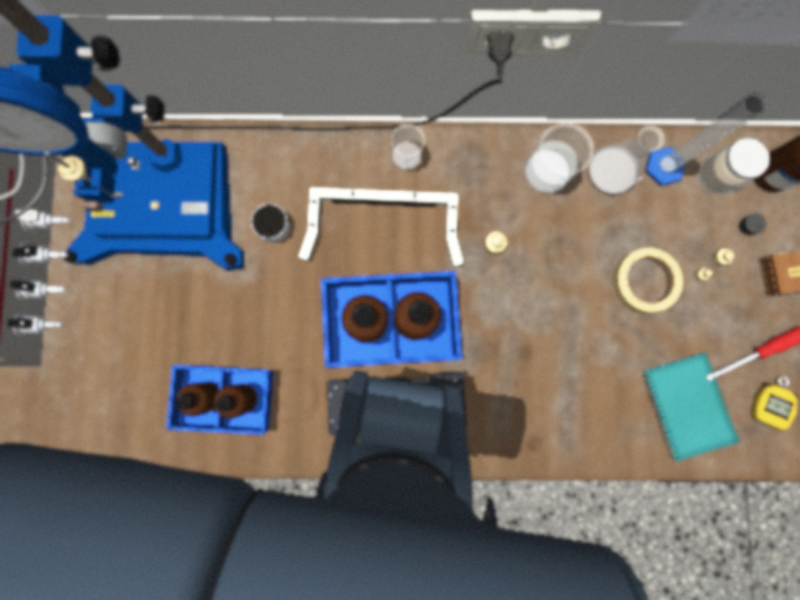

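The tool is behind the carrier with a clear gap of about 47 mm, and nothing has been disturbed. Next I approach and start a slow diagonal push.

{"fn": "jog_arm", "kwargs": {"delta_pos": [[2,0.15,0],[3.5,0.25,0],[4.2,0.3,0],[4.6,0.35,0],[5.0,0.45,0],[5.5,0.55,0],[6.0,0.65,0],[6.5,0.75,0],[7.0,0.85,0],[7.5,0.95,0],[8.0,1.1,0],[8.0,1.1,0]], "turn": [0,0,0,0,0,0,-0.5,-1,-1.5,-2,-2,-2], "grip": [0,0,0,0,0,0,0,0,0,0,0,0]}}

```text
time_s: 4.38
position: [0.5014, 0.0586, 0.0151]
tcp_rot: [[0.999, 0.031, -0.015], [0.031, -1.0, 0.001], [-0.015, -0.002, -1.0]]
force: [-9.0, -0.1, 6.8]
opening: 1.005
grasp_force: 4.9
```

```bash
cat > chk.py <<'E'
from h import *
import sys
p0=[float(x) for x in sys.argv[1:4]]
for n in("top","side"):
    c=capture(n);print(n,fitcrate(c,p0))
    cv2.imwrite(f"pics/{n}_{sys.argv[4]}.png",cv2.resize(c["color"],(800,600)))
s=read_state();print(s["position"],s["force"],np.degrees(np.arctan2(s["tcp_rot"][1,0],s["tcp_rot"][0,0])))
E
python3 chk.py .583 .06 2 a
```

```text
top (array([0.58472917, 0.06014583, 3.11875   ]), np.float64(1058.2666666666667))
side (array([0.57705906, 0.05813097, 1.78016098]), np.float64(299.27450980392155))
[0.50144384 0.05857674 0.01506095] [-9.97315579 -0.1266791   6.78363463] 1.8022453187334813
```

View pics/side_a.png

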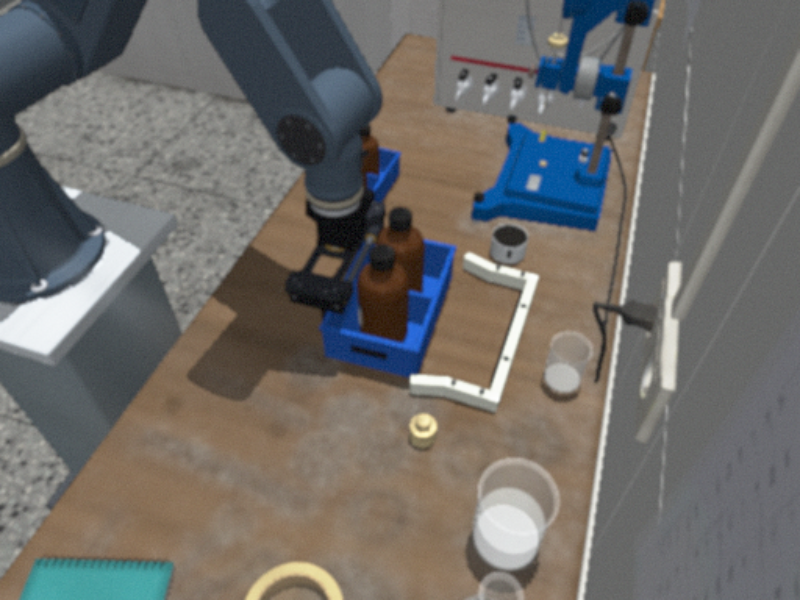

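The side view shows the carrier at (390,310) moving towards the bay, with the fingers behind it. The tool leans slightly under load (0.9°) and there is an upward force, so I'll check the contact height and whether the carrier is tilting.

```bash
python3 - <<'E'
from h import *
s=read_state();print(s["force"],s["moment"],s["tcp_rot"][:,2],s["qvel"].round(2))
c=capture("side");im=c["color"]
cv2.imwrite("pics/crop2.png",cv2.resize(im[140:245,175:315],(800,600),interpolation=cv2.INTER_CUBIC))
E
```

```text
[-9.97315579 -0.1266791   6.78363463] [-0.05590383  1.20834331 -0.00203642] [-0.01531415  0.00137073 -0.99988179] [ 0.02 -0.07 -0.05 -0.   -0.08  0.03]
```

View pics/crop2.png

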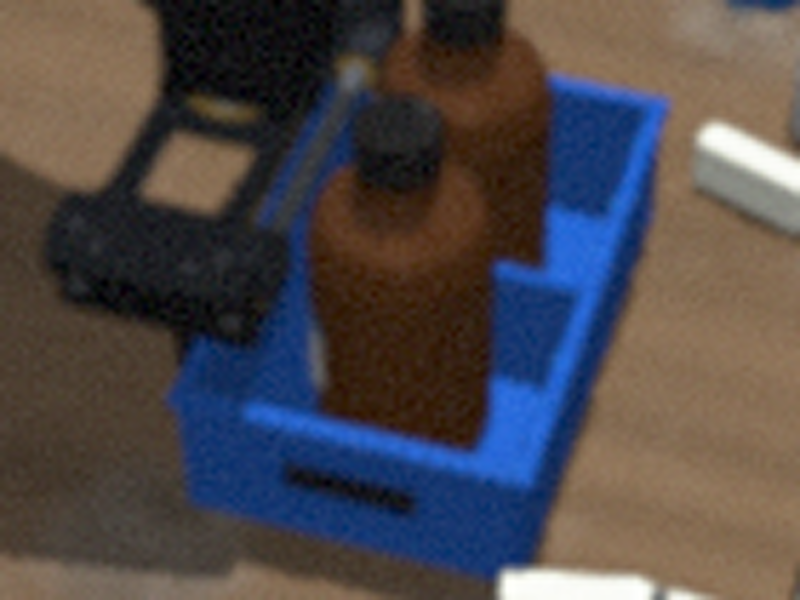

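The enlarged crop shows the carrier's near end with corners at about (175,400), (190,500), (530,490) and (497,577), and the gripper body at (170,270) clear of the bottle at (315,300). I'll fit the pitch from these corners.

```bash
python3 - <<'E'
from h import *
from scipy.optimize import least_squares
from scipy.spatial.transform import Rotation as R
c=capture("side")
px=np.array([[175,400],[190,500],[530,490],[497,577],[668,97]])/5.714+[175,140]
Q=np.array([[-.065,-.1,.07],[-.065,-.1,.006],[.065,-.1,.07],[.065,-.1,.006],[.065,.1,.07]])
def m(p):
    T=R.from_euler('z',p[2])*R.from_euler('y',p[3]);piv=np.array([.028,0,0])
    return np.array([proj(c,np.array([p[0],p[1],0])+R.from_euler('z',p[2]).apply(piv)+T.apply(q-piv)) for q in Q])
r=least_squares(lambda p:(m(p)-px).ravel(),[.577,.058,.03,0]);print(r.x[:2],np.degrees(r.x[2:]),(r.fun.reshape(-1,2)).round(1))
E
```

```text
[0.57771728 0.05669694] [1.74130212 1.8325636 ] [[-0.6 -1.7]
 [-1.3 -0.2]
 [-0.8 -1.2]
 [ 3.4  2.2]
 [-0.7  0.9]]
```

{"fn": "jog_arm", "kwargs": {"delta_pos": [[0.4,0.1,-0.1],[0.8,0.2,-0.2],[1.2,0.3,-0.3],[1.6,0.4,-0.3],[2.0,0.5,-0.3],[2.4,0.6,-0.3],[2.8,0.7,-0.3],[3.2,0.8,-0.3],[3.6,0.9,-0.3],[4.0,1.0,-0.3],[4.3,1.1,-0.3],[4.3,1.1,-0.3]], "turn": [-0.4,-0.8,-1.2,-1.6,-2,-2.4,-2.8,-3.2,-3.6,-4,-4,-4], "grip": [0,0,0,0,0,0,0,0,0,0,0,0]}}

```text
time_s: 6.08
position: [0.5403, 0.0701, 0.0119]
tcp_rot: [[0.999, -0.038, -0.024], [-0.038, -0.999, 0.002], [-0.024, -0.001, -1.0]]
force: [-15.4, 1.6, 11.7]
opening: 1.0
grasp_force: 8.3
```

```bash
python3 chk.py .62 .065 -2 b; python3 -c "
from h import *
s=read_state();print(s['moment'],s['tcp_rot'][:,2])"
```

```text
top (array([ 0.62315495,  0.06516016, -1.91601562]), np.float64(841.5058823529413))
side (array([ 0.61642369,  0.06463852, -2.41272585]), np.float64(377.2352941176471))
[0.54029293 0.07012383 0.01186085] [-16.69157164   1.07940777  12.36197033] -2.188477951129317
[ 0.08778005  2.02973358 -0.01754387] [-0.02367265  0.00183791 -0.99971807]
```

View pics/side_b.png

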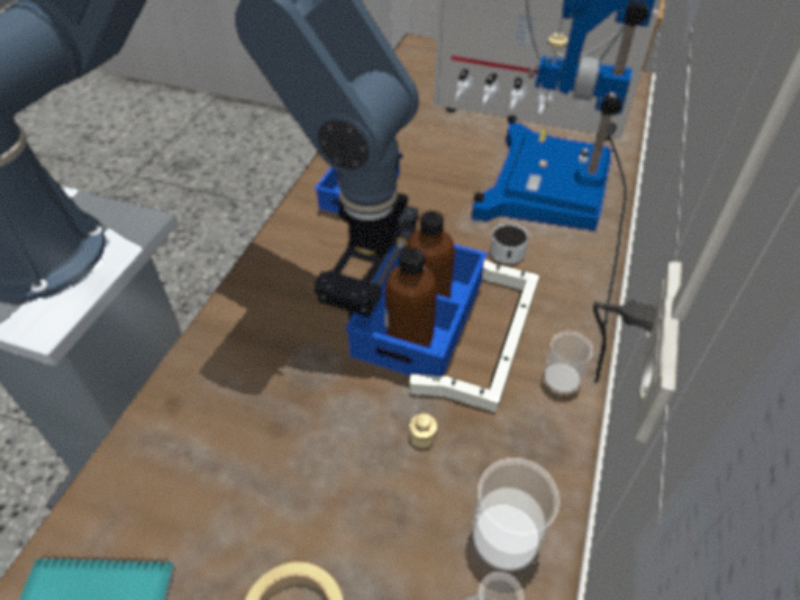

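The carrier has reached the mouth at (415,310), square to it, with its bars beyond. The downward friction is loading it unnecessarily, so I'll back off, let it settle and measure it unloaded.

{"fn": "jog_arm", "kwargs": {"delta_pos": [[-0.6,0,0.2],[-1.2,0,0.3],[-1.8,0,0.3],[-2.6,0.1,0.3],[-4,0.1,0.3],[-4,0.1,0.3],[-4,0.1,0.3]], "turn": [0,0,0,0,0,0,0], "grip": [0,0,0,0,0,0,0]}}

```text
time_s: 7.05
position: [0.5128, 0.0696, 0.0157]
tcp_rot: [[0.999, -0.039, 0.001], [-0.039, -0.999, -0.0], [0.001, 0.0, -1.0]]
force: [0.3, -0.6, 0.3]
opening: 0.999
grasp_force: 0.0
```

```bash
python3 chk.py .62 .065 -2 c; python3 -c "
from h import *
s=read_state();print(s['moment'],s['tcp_rot'][:,2])"
```

```text
top (array([ 0.61994024,  0.06612978, -2.56779897]), np.float64(222.67450980392155))
side (array([ 0.61678403,  0.06458942, -1.74194229]), np.float64(164.98823529411766))
[0.51310164 0.06958031 0.01562542] [0.51067443 0.09545785 0.35236218] -2.2336525193964336
[ 0.02770937 -0.00464866  0.03386716] [ 1.14947666e-03 -9.03629142e-05 -9.99999335e-01]
```

View pics/top_c.png

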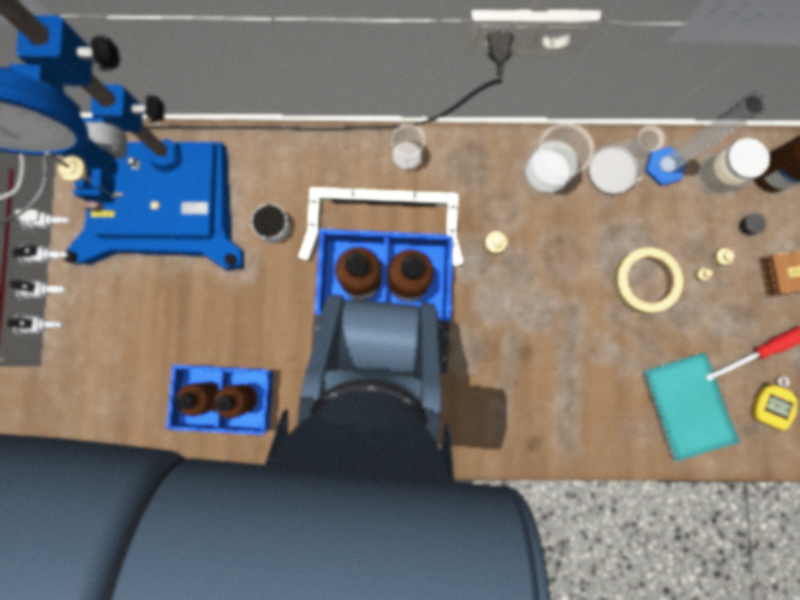

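The carrier is settled level at about (0.618, 0.065), yaw −2°. In the picture its right edge (452,237) is about 6 mm too near the right bar (450,240), so I'll push diagonally to the left with a slight upward compensation.

{"fn": "jog_arm", "kwargs": {"delta_pos": [[2,0,0],[2.8,0,0],[3.2,0,0],[3.6,0.1,0.05],[3.9,0.25,0.1],[4.2,0.45,0.1],[4.5,0.65,0.1],[4.8,0.85,0.1],[5.1,0.95,0.1],[5.1,0.95,0.1]], "turn": [0,0,0,0,0,0,0,0,0,0], "grip": [0,0,0,0,0,0,0,0,0,0]}}

```text
time_s: 8.4
position: [0.5578, 0.0789, 0.0156]
tcp_rot: [[0.999, -0.04, -0.011], [-0.04, -0.999, -0.0], [-0.011, 0.001, -1.0]]
force: [-8.0, -2.8, 2.4]
opening: 0.999
grasp_force: 3.6
```

```bash
python3 chk.py .63 .07 -2 d; python3 -c "
from h import *
s=read_state();print(s['moment'],s['tcp_rot'][:,2])"
```

```text
top (array([ 0.63714745,  0.07246113, -2.21087923]), np.float64(1316.156862745098))
side (array([ 0.63320395,  0.07307697, -2.85330093]), np.float64(339.7450980392157))
[0.5578111  0.07889414 0.01555889] [-6.53998454 -2.91084221  1.92193344] -2.2899463468938053
[-0.5394143   0.9376788  -0.37945473] [-1.12449883e-02 -4.62950072e-05 -9.99936772e-01]
```

{"fn": "jog_arm", "kwargs": {"delta_pos": [[0.4,-0.1,0],[0.8,-0.15,0],[1.2,-0.2,0.05],[1.6,-0.2,0.05],[2.0,-0.2,0.05],[2.4,-0.2,0.05],[2.8,-0.2,0.1],[3.2,-0.2,0.1],[3.2,-0.2,0.1]], "turn": [0,0,0,0,0,0,0,0,0], "grip": [0,0,0,0,0,0,0,0,0]}}

```text
time_s: 9.62
position: [0.5892, 0.0777, 0.0162]
tcp_rot: [[0.999, -0.039, -0.013], [-0.039, -0.999, 0.001], [-0.013, -0.0, -1.0]]
force: [-7.2, 1.0, 2.5]
opening: 0.998
grasp_force: 3.8
```

```bash
python3 chk.py .66 .07 -2 e; python3 -c "
from h import *
s=read_state();print(s['moment'],s['tcp_rot'][:,2])"
```

```text
top (array([ 0.67000594,  0.07259592, -1.15769699]), np.float64(1953.494117647059))
side (array([ 0.66467652,  0.07296012, -2.48185724]), np.float64(354.6117647058823))
[0.58925887 0.07772634 0.01621477] [-7.02889182  0.2862397   1.31092663] -2.214469772549246
[-0.12405501  1.02697427 -0.04524821] [-1.24501673e-02  5.99730491e-04 -9.99922314e-01]
```

View pics/top_e.png

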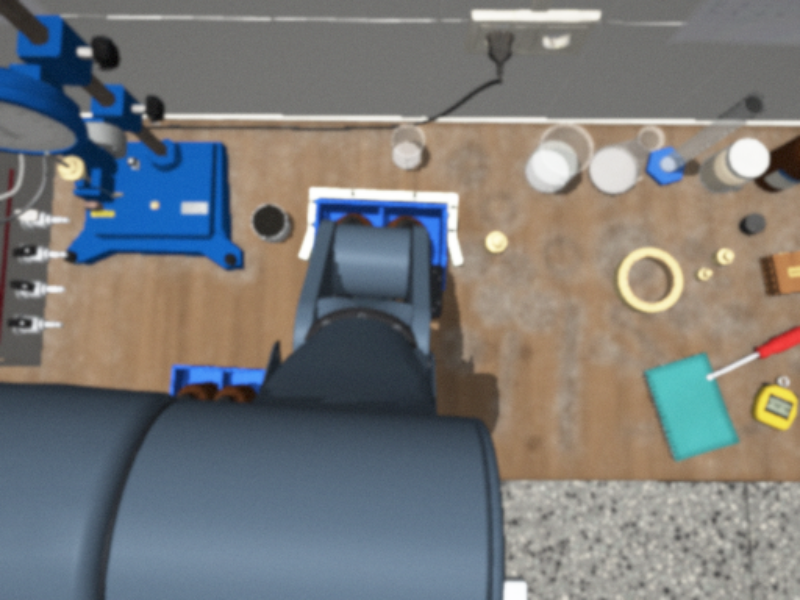

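The carrier is inside the bay between the side bars, with the stop about 15–20 mm ahead (its edge at (318–446,203)). I'll push on slowly and watch the force.

{"fn": "jog_arm", "kwargs": {"delta_pos": [[0.3,0,0],[0.6,0,0],[0.9,0,0],[1.2,-0.05,0.05],[1.4,-0.05,0.05],[1.6,-0.05,0.05],[1.6,-0.05,0.05]], "turn": [0,0,0,0,0,0,0], "grip": [0,0,0,0,0,0,0]}}

```text
time_s: 10.6
position: [0.6025, 0.0773, 0.0164]
tcp_rot: [[0.999, -0.038, -0.018], [-0.038, -0.999, 0.001], [-0.018, 0.0, -1.0]]
force: [-13.3, -1.4, 4.7]
opening: 0.999
grasp_force: 6.0
```

{"fn": "jog_arm", "kwargs": {"delta_pos": [[0.2,0,0],[0.4,0,0],[0.4,0,0]], "turn": [0,0,0], "grip": [0,0,0]}}

```text
time_s: 10.98
position: [0.6021, 0.0773, 0.0163]
tcp_rot: [[0.999, -0.038, -0.028], [-0.038, -0.999, 0.001], [-0.028, 0.0, -1.0]]
force: [-18.8, -2.0, 10.0]
opening: 1.0
grasp_force: 9.6
```

{"fn": "jog_arm", "kwargs": {"delta_pos": [[-0.6,0,0],[-1.2,0,0],[-2.0,0,0],[-4,0.1,0],[-7,0.2,0],[-10,0.3,0],[-12,0.4,0],[-12,0.4,3],[-12,0.4,8],[-12,0.4,14],[-14,0.4,20],[-14,0.4,20]], "turn": [0,0,0,0,0,0,0,0,0,0,0,0], "grip": [0,0,0,0,0,0,0,0,0,0,0,0]}}

```text
time_s: 12.48
position: [0.478, 0.0807, 0.223]
tcp_rot: [[0.999, -0.039, 0.012], [-0.039, -0.999, -0.001], [0.012, 0.0, -1.0]]
force: [-0.3, -0.3, 1.1]
opening: 1.0
grasp_force: 0.0
```

```bash
python3 chk.py .679 .07 -2 f; python3 - <<'E'
from h import *
a=capture("top")["color"][105:215,185:310];b=capture("side")["color"][120:270,220:360]
k=cv2.INTER_CUBIC
cv2.imwrite("pics/both.png",np.hstack([cv2.resize(a,(400,352),interpolation=k),cv2.resize(b,(400,352),interpolation=k)]))
E
```

```text
top (array([ 0.67897627,  0.07414525, -2.37170139]), np.float64(168.9294117647059))
side (array([ 0.67828514,  0.0732481 , -1.99593707]), np.float64(136.8313725490196))
[0.47597537 0.08063299 0.21892324] [ 0.10385154 -0.29716137 -0.21116291] -2.2297036612793697
```

View pics/both.png

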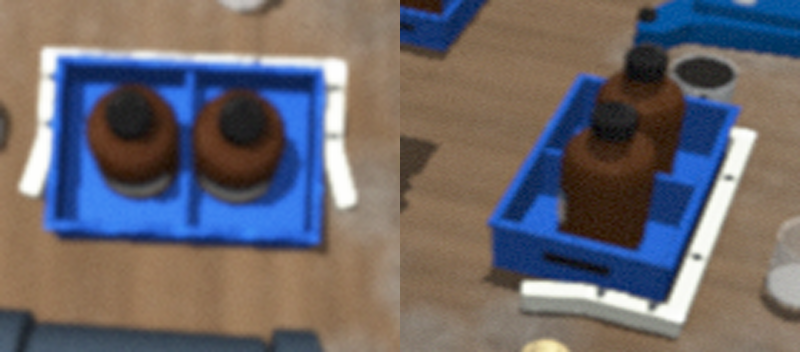

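The composite shows the carrier square between the bars, seen from above (corners (57,57), (325,72)) and from the side, with the tin and the weight untouched. My bay estimate was rough in x, so I'll refit it with extruded bars from the first pictures to judge any remaining gap at the stop.

```bash
cat > bay.py <<'E'
from h import *
S=[[[.065,-.119],[.065,.119],[.079,.119],[.079,-.119]]]
for s in(1,-1):S+=[[[.065,s*.105],[.01,s*.104],[.01,s*.118],[.065,s*.119]],[[.01,s*.104],[-.034,s*.118],[-.030,s*.131],[.01,s*.118]]]
for n in("top","side"):
    c=capture(n);im=cv2.imread(f"pics/{n}0.png");c["color"]=cv2.resize(im,(512,384),interpolation=cv2.INTER_AREA)
    hull=lambda q,p:cv2.convexHull(np.float32(np.vstack([poly(c,q,.026,p),poly(c,q,0,p)])))[:,0]
    f=lambda p:np.max([mask(c,[hull(q,p)]) for q in S],0)
    p0=np.array([.682,.07,-2]);roi=cv2.dilate(np.uint8(f(p0)>0),np.ones((15,15)))
    for th in(110,130,150):
        obs=(cv2.inRange(cv2.cvtColor(c["color"],cv2.COLOR_BGR2HSV),(0,0,th),(180,75,255))>0)*roi
        print(n,th,fit(obs,f,p0))
    if n=="top":
        for u,v in((150,88),(440,97)):print("stop z0/z26",at(c,180+u/4.4,110+v/4.4,0),at(c,180+u/4.4,110+v/4.4,.026))
        for u,v in((80,43),(498,60)):print("back",at(c,180+u/4.4,110+v/4.4,.026))
E
python3 bay.py
```

```text
top 110 (array([ 0.6868066 ,  0.07167959, -1.97402361]), np.float64(565.0823529411764))
top 130 (array([ 0.68718165,  0.07168533, -1.81829549]), np.float64(547.3372549019607))
top 150 (array([ 0.68758071,  0.07187129, -1.91964011]), np.float64(253.03529411764703))
stop z0/z26 [0.74696104 0.1488778  0.        ] [0.73958947 0.14649064 0.026     ]
stop z0/z26 [ 0.74323468 -0.02188022  0.        ] [ 0.7359686  -0.01943323  0.026     ]
back [0.76562166 0.18705325 0.026     ]
back [ 0.75805172 -0.05278902  0.026     ]
side 110 (array([ 0.68403107,  0.07148085, -2.44655329]), np.float64(660.0980392156863))
side 130 (array([ 0.68390956,  0.07221542, -2.44619018]), np.float64(388.99607843137255))
side 150 (array([ 0.68316655,  0.07545617, -1.86999783]), np.float64(616.4235294117647))
```

The stop pad sits in front of the 14 mm bar. The bay's foremost points (x ≈ 0.645) and the bar's back edge (0.762 with the pad) both put the home position at x ≈ 0.679. The carrier is at 0.679, yaw −2.2° against the bay's −1.9°. The push also stalled hard at 19 N, so the carrier is home and the arm is clear of everything.

```bash
python3 -c "
from rig import *
print(hand_in())"
```

```text
the job is handed in; nothing more can be done
None
```

I pushed the large blue carrier into the bay until it stalled hard at 19 N, then withdrew the arm and handed in. The fits put it about 2 mm off centre, within 1° of square and at the stop to within my measuring error (1–2 mm). I never saw the gap at the stop directly, and the carrier may have pitched forward by 1–2° while pushed. The tin and brass weight were untouched.

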